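# Clamp the polishing stone in its bench holder

## Task

Slide the polishing stone along the bench, without lifting it, between the rails of the aluminium holder until its case rests fully home against the end stop. Then press the sprung hold-down bar down by its thumb pad until the catch holds it, and let go, so that the bar stays down with its foot on the stone. Leave the glue tube where it lies.

Things in the scene. Friction and masses are not known exactly. Their poses are not given: they have to be found in the camera images.
- stone_case: Polishing stone in a black case, loose, 0.25 to 0.45 kg. Case 78 x 126 mm, 15 mm high, upright sides; grey stone on it 62 x 110 mm, top at 24 mm. Origin: centre of the underside; y axis along the 126 mm length, z up. It starts on the bench before the holder's flared mouth, its y axis roughly along the holder's x, a little askew and off the centre line.
- holder: Aluminium holder fixed to the bench, without base plate: the stone slides on the bench. Origin: on the bench where the stone's origin is when fully home. x: direction in which the stone is pushed in, y: left of that, z up. Rails 12 mm high, x = -45 to 63 mm, inner faces at y = +-42 mm, flaring to y = +-65 mm at x = -100 mm. Hinge posts of the bar at x = 35, y = 64 mm, 56 mm high.
- stop (a point): Middle of the face of the end stop at bench level, at x = 63, y = 0 mm of the holder, with the holder's axes. The stop is a 14 mm high bar across the far end of the rails. When home, the stone's leading end touches it and the stone's near end lies at x = -63 mm of the holder, open for pushing from the mouth.
- catch_tip (a point): Nose of the sprung catch bolt at x = 61, y = -57, z = 48 mm of the holder. Sloped above and flat below, it gives way to a cross pin on the bar and snaps back over it. Its fixed housing, 66 mm high, stands at x = 52 to 70, y = -69 to -101 mm of the holder, beside the bar.
- bar (a joint): Hinge of the steel hold-down bar, rad. 0 = sprung up, free end raised 0.45 rad above level, foot 25 mm clear of the stone; grows as it is pressed down; 0.45 = level, 0.48 = bottom stop. The catch snaps in just past 0.45 (press to the stop to be sure) and then holds the bar near 0.447; let go earlier, it springs back to 0. Pressing at the pad takes up to about 15 N.
- bar_hinge (a point): Middle of the bar's hinge axis, at x = 35, y = 64, z = 44 mm of the holder; the axis is parallel to the holder's x. From here the bar, 18 mm wide and 10 mm thick, reaches across the channel towards the holder's -y.
- bar_pad (a point): Middle of the top face of the black ribbed thumb pad (28 x 42 mm) on the bar's free end: 164 mm from the hinge axis along the bar and 16 mm above the bar's middle plane. Bar level: at x = 35, y = -100, z = 60 mm of the holder; bar up: y = -77, z = 130 mm. The point moves with the bar.
- foot: Sprung rubber foot under the bar, disc of 24 mm diameter, origin at the centre of its underside. With the bar down it presses on the top of the stone (at x = 35, y = 0 mm of the holder) with about 4.5 N.
- tube_1: Glue tube 38 x 131 x 27 mm lying on the bench between robot and holder; loose bystander. Origin: centre of its underside.

How it is judged:
By the outcome, as a careful person would: the job done as asked, in the order asked, and still so for the second after the job is handed in, with the robot touching nothing.
It also fails if it takes over 51 s, if anything falls off the work surface, if the arm or the gripper's body presses on something with over 40 N, if the wrist force passes 120 N, or if a joint passes its speed limit or range.

## Robot

A 6-joint arm with a two-finger parallel gripper is mounted at the origin on a cart in front of the work surface, level with it; the furniture and walls round the work are solid. World frame = base frame: x ahead of the robot, y to its left, z up, the work surface at z = 0. Lengths are in m, angles in rad, forces in N, time in s.
With the tool pointing down it reaches from about 0.35 to 0.975 m from the base axis. Payload 4.9 kg.
Tool frame: the origin (TCP) lies between the finger pads; the fingertips stand 19 mm ahead of it and the grasp point (between the pads) is the TCP; z points along the fingers, y is the line along which they close (so a half turn about z gives the same grasp; the last joint's range is limited). The gripper opens to 85 mm and grips with 20 to 120 N. Pads are 22 mm wide; open, the fingers measure 114 mm over their backs; the gripper's body (76 mm by 85 mm) begins 54 mm behind the grasp point. The pads swing forward as they close: fully open they stand 13 mm farther back than shut.
Start: joints at [-1.324, 0.053, 1.613, -0, 1.476, -0.119], TCP at [0.224, -0.584, 0.25] pointing down, gripper open.
Joint ranges: [-3.01, 3.01], [-1.01, 2.22], [0.06, 2.58], [-1.02, 4.17], [0.09, 2.62], [-3.14, 3.14]. Speed limits (rad/s): [2.57, 2.57, 3.14, 3.14, 3.14, 3.14].

## Interface

Orientations are given as a unit quaternion [x, y, z, w].
In Python, from cell import monitor, vision, job gives the robot as it stands.
- The arm moves only by the tool apply_moves, never from a script. Its argument "increments" is a list of rows, each an object with "linear": the shift along the tool's x, y, z in cm, a list of three; "spin": the turn about the tool's z in rad; "fingers": the closure, from 0 (fully open) to 1 (shut). In form: [{"linear": [x, y, z], "spin": spin, "fingers": fingers}, ...]. A call has 1 to 10 rows; each row shifts and turns the commanded pose from where the row before left it, along the tool's axes as they then stand; what a row does not reach is not made up. A row lasts 1/10 s, in which the tool goes at most 50 mm and 8.59 degrees, less where a joint would pass 70% of its speed; a pose out of reach is approached as far as the arm can. A call is refused whole if a number of a shift passes 5 or a number of a turn 0.15, either way. A call with a gripper value outside its range is refused whole. The fingers move at their own pace and stop on an object; "squeeze" is the grip in N (left out, the last holds). Time passes only in rows, so rows that do not move let the fingers close. It gives the time, the measured TCP pose, the force, the opening and the grip force at its end, in the units of the state.
- monitor.get_obs(): the state, without advancing time (a new reading comes with each control period).
- vision.get_image(name): name is "side" or "top"; returns a dict with "pixels" (384x512x3 uint8, blue, green, red), "range_z" (384x512 float32, m along the optical axis (not along the pixel's ray), 0 where there is no reading), "fx", "fy", "cx", "cy" (pixels), "extrinsics" (4x4, takes a point from camera to world coordinates). Camera axes: x right, y down, z forward; pixel columns grow to the right and rows downward; lengths in m; the calibration is good to about 2 mm. A picture is of the moment at which its call begins.
- job.close_job(): hands the job in; it is judged then, once.
The state is a dict: "time": time; "joint_positions": joint angles; "joint_vel": joint speeds; "joint_efforts": joint torques, N m; "position": TCP position; "orientation": TCP orientation; "wrist_force": force on the tool from outside, world axes, zero at the start; "moment": the same for the moment, N m; "opening": opening from 0.0 (shut) to 1.0 (fully open); "grip_force": force on a finger pad.
Only numpy, scipy, OpenCV 4.12 (cv2) and the standard library are available. Lean on these libraries where they do the work, as an engineer would, in place of code of your own. Each camera call takes 0.05 s, during which the arm holds its last target. There are 200 camera calls.

## Working session

There is one attempt and no reset: what is moved stays moved. The work goes in short steps, Python scripts to look and compute and a tool call to move; the robot and the scene stay as the last step left them, time stands still between calls to the robot, and variables do not carry over. Pictures are saved under pics/ and viewed, at most 10 in all, crops included, and the job is handed in when it is done.

Besides the shell and the picture viewer there is one more tool, called in YAML: its name, and indented under it one key for each argument. apply_moves: Moves the arm, as the interface text tells. Its arguments: {"type":"object","properties":{"increments":{"type":"array"},"squeeze":{"type":"number"}},"required":["increments"]}

```bash
mkdir -p pics
python3 - <<'E'
from cell import monitor, vision
import cv2, numpy as np
for n in("top","side"):
    d=vision.get_image(n); cv2.imwrite(f"pics/{n}0.png",d["pixels"]); np.savez(f"{n}0.npz",**d)
    print(n,d["fx"],d["fy"],d["cx"],d["cy"],np.round(d["extrinsics"],4).tolist())
o=monitor.get_obs(); print(o)
E
```

```text
top 373.96723501821856 373.96723501821856 257.93230316883006 192.17377396837543 [[0.0062, -0.9911, 0.1333, 0.4094], [-1.0, -0.0069, -0.0045, -0.21], [0.0054, -0.1333, -0.9911, 0.937], [0.0, 0.0, 0.0, 1.0]]
side 475.02426982268815 475.02426982268815 262.67014736328775 189.46937305820842 [[0.9775, -0.1026, 0.1845, 0.3739], [-0.2106, -0.5327, 0.8197, -0.8847], [0.0142, -0.8401, -0.5423, 0.5898], [0.0, 0.0, 0.0, 1.0]]
{'time': 0.1, 'joint_positions': array([-1.32402712e+00,  5.32909911e-02,  1.61415888e+00, -3.15272618e-05,
        1.47600824e+00, -1.19024544e-01]), 'joint_vel': array([-1.08676058e-03,  6.41580010e-05, -3.26480132e-03,  6.21118698e-04,
       -4.31537601e-04, -2.47863203e-04]), 'joint_efforts': array([ 5.61167981e-04, -3.94904423e+01, -3.71362424e+01, -8.43607040e-05,
        3.93456707e-03,  3.85111070e-05]), 'position': array([ 0.22340405, -0.58313841,  0.24918453]), 'orientation': array([ 9.83320237e-01,  1.81880294e-01, -7.51944140e-05, -9.29823367e-04]), 'wrist_force': array([0.45311444, 0.27404763, 0.84274118]), 'moment': array([ 0.03357279, -0.04523769,  0.02192775]), 'grip_force': 0.0, 'opening': 1.0012830783484747}
```

View pics/top0.png

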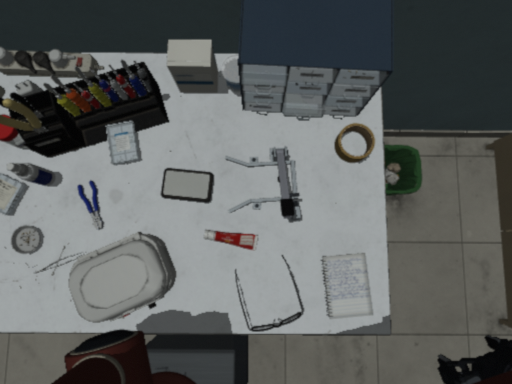

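View pics/side0.png

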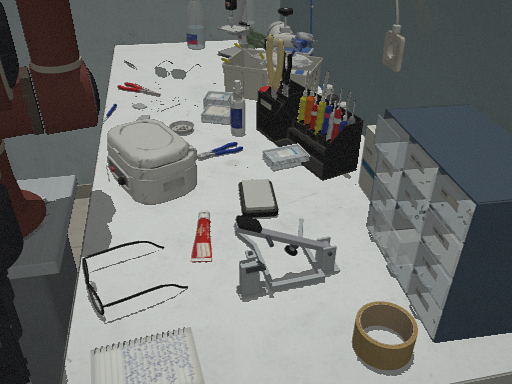

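The top view shows the stone at (187,184). The holder's mouth is at about (230,160–210), the stop at about (297,200), the black pad at (291,208) and the tube at (231,239). The push direction is image right, roughly world -y. Next I'll measure from crops and depth.

```bash
cat > h.py <<'E'
import numpy as np, cv2
def load(n,src=None):
    return dict(np.load(f"{n}0.npz")) if src is None else src
def ray(d,uv,z):
    uv=np.atleast_2d(np.asarray(uv,float)); T=d["extrinsics"]
    r=np.c_[(uv[:,0]-d["cx"])/d["fx"],(uv[:,1]-d["cy"])/d["fy"],np.ones(len(uv))]@T[:3,:3].T
    return T[:3,3]+r*((z-T[2,3])/r[:,2])[:,None]
def cloud(d):
    Z=d["range_z"]; v,u=np.indices(Z.shape); T=d["extrinsics"]
    P=np.stack([(u-d["cx"])/d["fx"]*Z,(v-d["cy"])/d["fy"]*Z,Z],-1)@T[:3,:3].T+T[:3,3]
    P[Z<=0]=np.nan; return P
def proj(d,P):
    T=d["extrinsics"]; c=(np.atleast_2d(P)-T[:3,3])@T[:3,:3]
    return np.c_[c[:,0]/c[:,2]*d["fx"]+d["cx"],c[:,1]/c[:,2]*d["fy"]+d["cy"]]
def stone(d,box):
    x0,x1,y0,y1=box
    g=d["pixels"].max(2)[y0:y1,x0:x1]; m=(g<75).astype(np.uint8)
    c=max(cv2.findContours(m,cv2.RETR_EXTERNAL,cv2.CHAIN_APPROX_NONE)[0],key=cv2.contourArea)[:,0]+[x0,y0]
    P=ray(d,c,0.015)[:,:2]
    (cx,cy),(w,h),a=cv2.minAreaRect((P*1000).astype(np.float32))
    return cx,cy,w,h,a
E
python3 - <<'E'
from h import *
d=load("top"); s=load("side")
print("stone",stone(d,(150,222,160,210)))
P=cloud(d); R=P[140:225,222:312]
for lo,hi in((.006,.02),(.03,.05),(.05,.08),(.08,.15)):
    m=(R[...,2]>lo)&(R[...,2]<hi); q=R[m]; print(lo,len(q),np.round(q.min(0),3),np.round(q.max(0),3))
print("bench z",np.nanmedian(P[200:225,110:200,2]))
c=cv2.resize(d["pixels"][140:225,150:312],None,fx=4.9,fy=4.9,interpolation=cv2.INTER_CUBIC)
cs=cv2.resize(s["pixels"][170:310,190:350],None,fx=3.75,fy=3.75,interpolation=cv2.INTER_CUBIC)
cv2.imwrite("pics/tc.png",c); cv2.imwrite("pics/sc.png",cs)
E
```

```text
stone (550.7052612304688, -38.375694274902344, 124.93345642089844, 76.1190185546875, 84.23081970214844)
0.006 548 [ 0.463 -0.312  0.006] [ 0.629 -0.13   0.019]
0.03 62 [ 0.466 -0.304  0.03 ] [ 0.64  -0.245  0.05 ]
0.05 349 [ 0.466 -0.311  0.05 ] [ 0.642 -0.25   0.08 ]
0.08 453 [ 0.463 -0.305  0.08 ] [ 0.563 -0.262  0.138]
bench z -0.0025900612621356234
```

View pics/tc.png

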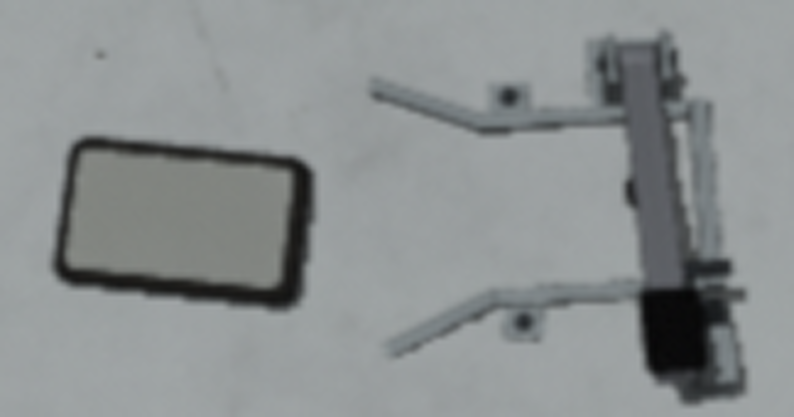

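View pics/sc.png

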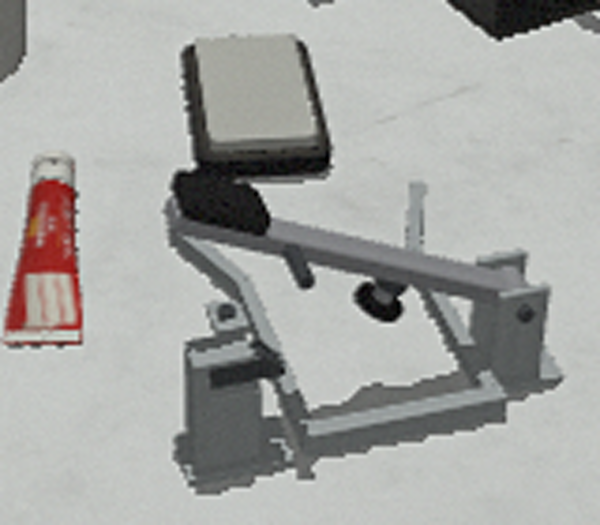

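Top crop: the inner rail knees are at (483,130) and (492,290), the flare ends at about (375,97) and (386,345), and the stop face runs along (688,103)–(702,262). Side crop: the bar is up, with the pad at (220,200) and the foot at (380,300). The channel is clear.

Run:
```python
from h import *
from scipy.optimize import least_squares
d=load("top"); s=load("side")
f=lambda p:np.array(p)/4.9+[150,140]-.4
# pix, z, hx, hy (nan=free)
n=np.nan
L=[((483,130),.012,-45,42),((492,290),.012,-45,-42),((374,97),.012,-100,65),((386,345),.012,-100,-65),
((560,126),.012,n,42),((622,122),.012,n,42),((560,286),.012,n,-42),((635,282),.012,n,-42),((688,105),.014,63,n),((701,262),.014,63,n)]
W=np.array([ray(d,f(p),z)[0,:2]*1000 for p,z,_,_ in L]); H=np.array([[a,b] for *_,a,b in L],float)
def res(q):
    c,sn=np.cos(q[2]),np.sin(q[2]); D=W-q[:2]; h=np.c_[D@[c,sn],D@[-sn,c]]
    return np.nan_to_num(h-H).ravel()
r=least_squares(res,[550,-230,-1.57],loss="soft_l1",f_scale=2); q=r.x
print("holder",q,np.degrees(q[2])); print(np.round(res(q).reshape(-1,2),1).tolist())
np.save("hold.npy",q)
# pad from depth & check with bar-up pad, housing
c,sn=np.cos(q[2]),np.sin(q[2])
def toH(P): D=P[...,:2]*1000-q[:2]; return np.stack([D@[c,sn],D@[-sn,c],P[...,2]*1000],-1)
for nme,dd,(u0,u1,v0,v1) in(("top",d,(278,304,190,222)),("side",s,(234,264,212,236))):
    P=toH(cloud(dd))[v0:v1,u0:u1]; m=(dd["pixels"].max(2)[v0:v1,u0:u1]<60)&(P[...,2]>90)
    k=P[m]; print(nme,"pad",len(k),np.round(np.median(k,0)),np.round(k.min(0)),np.round(k.max(0)))
cx,cy,w,h,a=stone(d,(150,222,160,210)); S=np.array([[cx/1000,cy/1000,0]]); print("stone in holder",toH(S),"a",a)
# side check of stone and tube
m=cv2.inRange(d["pixels"],(0,0,110),(70,70,255)); m[:225]=0;m[255:]=0;m[:,:200]=0;m[:,265:]=0
v,u=np.nonzero(m); print("tube px",u.min(),u.max(),v.min(),v.max(),ray(d,[[200,231],[260,250]],.015))
P=cloud(s)[170:220,235:280]; k=P[(P[...,2]>.016)&(P[...,2]<.035)]; print("side stone top",len(k),cv2.minAreaRect((k[:,:2]*1000).astype(np.float32)),np.median(k[:,2]))
P=cloud(d)[160:210,150:222]; k=P[(P[...,2]>.016)&(P[...,2]<.035)]; print("top stone top",len(k),cv2.minAreaRect((k[:,:2]*1000).astype(np.float32)),np.median(k[:,2]))
```

```text
holder [ 561.07616244 -236.27418543   -1.49632917] -85.73334631724313
[[0.9, 0.1], [0.1, 1.2], [1.0, -1.8], [-0.2, -0.1], [0.0, -0.4], [0.0, -0.5], [0.0, 0.9], [0.0, 0.4], [-1.0, 0.0], [-0.9, 0.0]]
top pad 229 [ 36. -77. 128.] [  22. -102.   97.] [ 64. -45. 138.]
side pad 301 [ 45. -78. 130.] [ 24. -96. 111.] [ 52. -57. 139.]
stone in holder [[-198.1216137     4.38116177    0.        ]] a 84.23081970214844
tube px 215 254 234 248 [[ 0.43637086 -0.07277939  0.015     ]
 [ 0.39123584 -0.22011605  0.015     ]]
side stone top 878 ((552.1976928710938, -41.51264190673828), (119.47877502441406, 73.26493835449219), 85.71043395996094) 0.02306548970277067
top stone top 1110 ((551.8209838867188, -37.522789001464844), (119.1025619506836, 71.36145782470703), 79.76094055175781) 0.02151426762982639
```

apply_moves:
  increments:
    - {"linear": [0,0,0],"spin": -0.142,"fingers": 0.6}
    - {"linear": [0,0,0],"spin": -0.142,"fingers": 0.6}
    - {"linear": [0,0,0],"spin": -0.142,"fingers": 0.6}
    - {"linear": [0,0,0],"spin": -0.142,"fingers": 0.6}
    - {"linear": [0,0,0],"spin": -0.142,"fingers": 0.6}
    - {"linear": [0,0,0],"spin": -0.142,"fingers": 0.6}
    - {"linear": [0,0,0],"spin": -0.142,"fingers": 0.6}
    - {"linear": [0,0,0],"spin": -0.142,"fingers": 0.6}
    - {"linear": [0,0,0],"spin": -0.142,"fingers": 0.6}

```text
time: 1.0
position: [0.2235, -0.5833, 0.2496]
orientation: [0.679, 0.734, 0.0, -0.001]
wrist_force: [-0.4, 0.2, 0.2]
opening: 0.395
grip_force: 0.0
```

apply_moves:
  increments:
    - {"linear": [3.08,1.86,0],"spin": 0,"fingers": 0.6}
    - {"linear": [3.08,1.86,0],"spin": 0,"fingers": 0.6}
    - {"linear": [3.08,1.86,0],"spin": 0,"fingers": 0.6}
    - {"linear": [3.08,1.86,0],"spin": 0,"fingers": 0.6}
    - {"linear": [3.08,1.86,0],"spin": 0,"fingers": 0.6}
    - {"linear": [3.08,1.86,0],"spin": 0,"fingers": 0.6}
    - {"linear": [3.08,1.86,0],"spin": 0,"fingers": 0.6}
    - {"linear": [3.08,1.86,0],"spin": 0,"fingers": 0.6}
    - {"linear": [3.08,1.86,0],"spin": 0,"fingers": 0.6}
    - {"linear": [3.08,1.86,0],"spin": 0,"fingers": 0.6}

```text
time: 2.0
position: [0.3868, -0.2613, 0.2498]
orientation: [0.681, 0.732, 0.0, -0.0]
wrist_force: [0.7, -0.1, -0.2]
opening: 0.403
grip_force: 0.0
```

apply_moves:
  increments:
    - {"linear": [3.08,1.86,0],"spin": 0,"fingers": 0.6}
    - {"linear": [3.08,1.86,0],"spin": 0,"fingers": 0.6}
    - {"linear": [3.08,1.86,0],"spin": 0,"fingers": 0.6}
    - {"linear": [3.08,1.86,0],"spin": 0,"fingers": 0.6}
    - {"linear": [3.08,1.86,0],"spin": 0,"fingers": 0.6}
    - {"linear": [3.08,1.86,0],"spin": 0,"fingers": 0.6}
    - {"linear": [3.08,1.86,0],"spin": 0,"fingers": 0.6}
    - {"linear": [3.08,1.86,0],"spin": 0,"fingers": 0.6}
    - {"linear": [3.08,1.86,0],"spin": 0,"fingers": 0.6}
    - {"linear": [3.08,1.86,0],"spin": 0,"fingers": 0.6}

```text
time: 3.0
position: [0.5498, 0.0594, 0.2498]
orientation: [0.681, 0.733, -0.0, -0.0]
wrist_force: [0.3, -0.1, -0.3]
opening: 0.403
grip_force: 0.0
```

Position as planned. Next I'll descend to TCP z ≈ 0.026 and check.

apply_moves:
  increments:
    - {"linear": [0,0,4],"spin": 0,"fingers": 0.6}
    - {"linear": [0,0,4],"spin": 0,"fingers": 0.6}
    - {"linear": [0,0,4],"spin": 0,"fingers": 0.6}
    - {"linear": [0,0,4],"spin": 0,"fingers": 0.6}
    - {"linear": [0,0,3],"spin": 0,"fingers": 0.6}
    - {"linear": [0,0,2],"spin": 0,"fingers": 0.6}
    - {"linear": [0,0,1],"spin": 0,"fingers": 0.6}
    - {"linear": [0,0,0.4],"spin": 0,"fingers": 0.6}
    - {"linear": [0,0,0],"spin": 0,"fingers": 0.6}

```text
time: 3.9
position: [0.5499, 0.0578, 0.0265]
orientation: [0.681, 0.732, 0.0, 0.0]
wrist_force: [0.4, -0.3, 0.2]
opening: 0.406
grip_force: 0.0
```

Run:
```python
from cell import vision
import cv2,numpy as np
a=vision.get_image("side");b=vision.get_image("top")
c=cv2.resize(a["pixels"][110:260,170:320],None,fx=2.6,fy=2.6); e=cv2.resize(b["pixels"][130:240,110:220],c.shape[1::-1])
cv2.imwrite("pics/d1.png",np.hstack([c,e]))
```

```text
(no output)
```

View pics/d1.png

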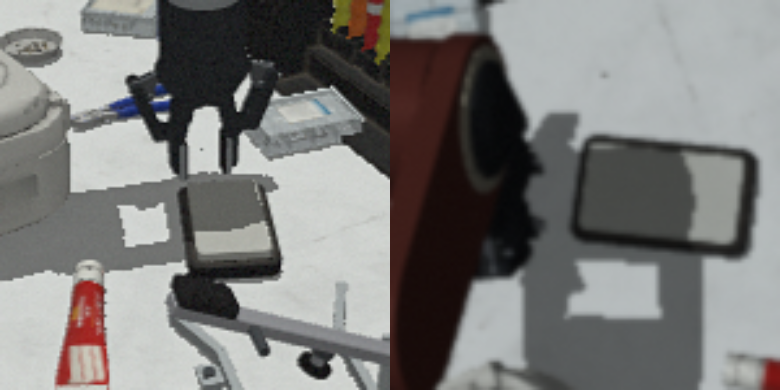

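The left panel (side view) shows both fingers low behind the stone's near end, at (180,165) and (230,165). I'll go 4 mm lower and push the first stretch.

apply_moves:
  increments:
    - {"linear": [0,0,0.4],"spin": 0,"fingers": 0.6}
    - {"linear": [-1,0,0],"spin": 0,"fingers": 0.6}
    - {"linear": [-1,0,0],"spin": 0,"fingers": 0.6}
    - {"linear": [-0.7,0,0],"spin": 0,"fingers": 0.6}
    - {"linear": [-0.7,0,0],"spin": 0,"fingers": 0.6}
    - {"linear": [-0.7,0,0],"spin": 0,"fingers": 0.6}
    - {"linear": [-0.7,0,0],"spin": 0,"fingers": 0.6}
    - {"linear": [-0.7,0,0],"spin": 0,"fingers": 0.6}
    - {"linear": [-0.5,0,0],"spin": 0,"fingers": 0.6}
    - {"linear": [0,0,0],"spin": 0,"fingers": 0.6}

```text
time: 5.0
position: [0.5542, -0.0031, 0.0223]
orientation: [0.681, 0.732, -0.0, 0.001]
wrist_force: [1.0, 1.4, 0.4]
opening: 0.395
grip_force: 0.0
```

```bash
cat > chk.py <<'E'
from cell import vision
from h import *
q=np.load("hold.npy"); c,sn=np.cos(q[2]),np.sin(q[2])
def toH(P): D=P[...,:2]*1000-q[:2]; return np.stack([D@[c,sn],D@[-sn,c],P[...,2]*1000],-1)
def grey(xr,tag=None):
    # grey stone top, seen in side view: height band in channel
    for n in("side","top"):
        d=vision.get_image(n); P=toH(cloud(d)); m=(P[...,2]>17)&(P[...,2]<32)&(P[...,0]>xr[0])&(P[...,0]<xr[1])&(abs(P[...,1])<55)&(d["pixels"].max(2)>60)
        k=P[m]; 
        if len(k)>20: print(n,len(k),np.round(k.min(0)),np.round(k.max(0)),cv2.minAreaRect(k[:,:2].astype(np.float32)))
        if tag:
            cv2.imwrite(f"pics/{tag}_{n}.png",d["pixels"])
E
python3 - <<'E'
from chk import *
grey((-280,-60),"p1")
a=cv2.imread("pics/p1_side.png")[130:290,180:340];b=cv2.imread("pics/p1_top.png")[130:240,130:240]
cv2.imwrite("pics/p1.png",np.hstack([cv2.resize(a,(400,400)),cv2.resize(b,(400,400))]))
E
```

```text
side 966 [-242.  -21.   17.] [-102.   53.   32.] ((-171.46377563476562, 18.696992874145508), (140.14418029785156, 72.5496826171875), 3.68845272064209)
top 1056 [-215.  -16.   17.] [-106.   47.   28.] ((-160.3566131591797, 16.030075073242188), (61.97380065917969, 108.85377502441406), 89.37911224365234)
```

View pics/p1.png

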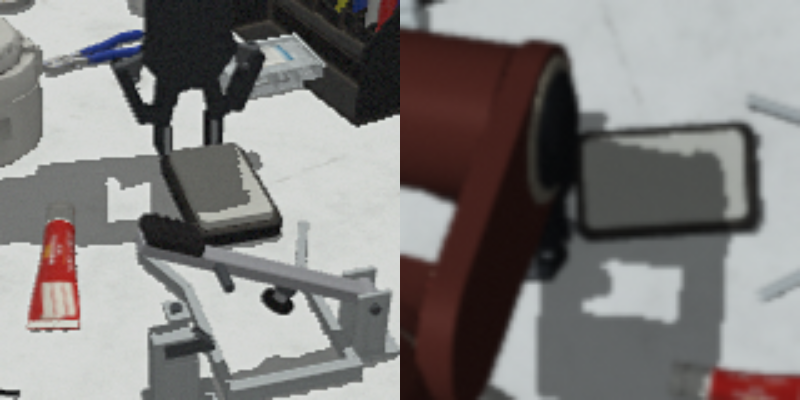

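The stone is now straight (~0.5°) but 16 mm off centre towards +y. I'll nudge it sideways with shut fingers at its long side.

apply_moves:
  increments:
    - {"linear": [1.5,0,-0.2],"spin": 0,"fingers": 1}
    - {"linear": [0,2.5,0],"spin": 0,"fingers": 1}
    - {"linear": [0,2.5,0],"spin": 0,"fingers": 1}
    - {"linear": [0,2.2,0],"spin": 0,"fingers": 1}
    - {"linear": [0,0,0],"spin": 0,"fingers": 1}
    - {"linear": [-2.5,0,0],"spin": 0,"fingers": 1}
    - {"linear": [-3,0,0],"spin": 0,"fingers": 1}
    - {"linear": [-2.5,0,0],"spin": 0,"fingers": 1}
    - {"linear": [-0.8,0,0],"spin": 0,"fingers": 1}
    - {"linear": [0,0,0],"spin": 0,"fingers": 1}

```text
time: 6.1
position: [0.6305, -0.0697, 0.0242]
orientation: [0.681, 0.732, -0.0, -0.0]
wrist_force: [0.6, -0.1, 0.1]
opening: -0.002
grip_force: 0.0
```

Run:
```python
from chk import *
from cell import monitor
print(toH(monitor.get_obs()["position"]))
grey((-280,-60))
```

```text
[-160.90720155   81.64648174   24.15969112]
side 937 [-216.  -15.   17.] [-99.  48.  26.] ((-157.6004180908203, 16.38589859008789), (116.4739761352539, 62.13127899169922), 0.12460228055715561)
top 700 [-192.  -15.   18.] [-106.   46.   26.] ((-148.61898803710938, 15.789361000061035), (61.099143981933594, 85.84978485107422), 89.84519958496094)
```

apply_moves:
  increments:
    - {"linear": [0,-1,0],"spin": 0,"fingers": 1}
    - {"linear": [0,-0.6,0],"spin": 0,"fingers": 1}
    - {"linear": [0,-0.6,0],"spin": 0,"fingers": 1}
    - {"linear": [0,-0.5,0],"spin": 0,"fingers": 1}
    - {"linear": [0,0,0],"spin": 0,"fingers": 1}
    - {"linear": [0,1.5,0],"spin": 0,"fingers": 1}
    - {"linear": [3,0,0],"spin": 0,"fingers": 1}
    - {"linear": [3,0,0],"spin": 0,"fingers": 1}
    - {"linear": [3,0,0],"spin": 0,"fingers": 1}
    - {"linear": [1,0,0],"spin": 0,"fingers": 1}

```text
time: 7.2
position: [0.611, 0.0314, 0.0239]
orientation: [0.68, 0.733, -0.0, -0.001]
wrist_force: [0.2, 0.4, 0.6]
opening: 0.005
grip_force: 0.0
```

apply_moves:
  increments:
    - {"linear": [0,-2.5,0],"spin": 0,"fingers": 0.6}
    - {"linear": [0,-2.5,0],"spin": 0,"fingers": 0.6}
    - {"linear": [0,-1.9,0.2],"spin": 0,"fingers": 0.6}
    - {"linear": [0,0,0],"spin": 0,"fingers": 0.6}

```text
time: 7.6
position: [0.5403, 0.0239, 0.0211]
orientation: [0.681, 0.732, -0.001, -0.001]
wrist_force: [-0.7, 0.6, -0.4]
opening: 0.397
grip_force: 0.0
```

Run:
```python
from chk import *
from cell import monitor
print(toH(monitor.get_obs()["position"]))
grey((-225,-60))
```

```text
[-261.01221247   -1.38180807   21.10936002]
side 932 [-215.  -30.   17.] [-101.   34.   27.] ((-157.741455078125, 2.086519241333008), (113.86944580078125, 62.872528076171875), 0.28864923119544983)
top 1056 [-213.  -30.   17.] [-105.   33.   27.] ((-158.95431518554688, 1.8402595520019531), (63.20018005371094, 107.76769256591797), 89.4971923828125)
```

Centred to ~2 mm and straight. Now pushing in.

apply_moves:
  increments:
    - {"linear": [-2,0,0],"spin": 0,"fingers": 0.6}
    - {"linear": [-1,0,0],"spin": 0,"fingers": 0.6}
    - {"linear": [-1,0,0],"spin": 0,"fingers": 0.6}
    - {"linear": [-1,0,0],"spin": 0,"fingers": 0.6}
    - {"linear": [-1,0,0],"spin": 0,"fingers": 0.6}
    - {"linear": [-1,0,0],"spin": 0,"fingers": 0.6}
    - {"linear": [-1,0,0],"spin": 0,"fingers": 0.6}
    - {"linear": [-1,0,0],"spin": 0,"fingers": 0.6}
    - {"linear": [-1,0,0],"spin": 0,"fingers": 0.6}
    - {"linear": [-1,0,0],"spin": 0,"fingers": 0.6}

```text
time: 8.7
position: [0.551, -0.0862, 0.0222]
orientation: [0.681, 0.732, -0.0, -0.0]
wrist_force: [-1.0, 4.6, 3.8]
opening: 0.397
grip_force: 2.3
```

apply_moves:
  increments:
    - {"linear": [-1,0,0],"spin": 0,"fingers": 0.6}
    - {"linear": [-1,0,0],"spin": 0,"fingers": 0.6}
    - {"linear": [-1,0,0],"spin": 0,"fingers": 0.6}
    - {"linear": [-1,0,0],"spin": 0,"fingers": 0.6}

```text
time: 9.1
position: [0.554, -0.1262, 0.0222]
orientation: [0.681, 0.732, -0.0, -0.0]
wrist_force: [1.1, 4.2, 3.6]
opening: 0.397
grip_force: 2.3
```

apply_moves:
  increments:
    - {"linear": [-0.6,0,0],"spin": 0,"fingers": 0.6}
    - {"linear": [-0.6,0,0],"spin": 0,"fingers": 0.6}
    - {"linear": [-0.6,0,0],"spin": 0,"fingers": 0.6}
    - {"linear": [0,0,0],"spin": 0,"fingers": 0.6}

```text
time: 9.5
position: [0.5552, -0.1445, 0.022]
orientation: [0.681, 0.732, -0.001, 0.001]
wrist_force: [-0.3, 0.8, -0.1]
opening: 0.401
grip_force: 0.0
```

Run:
```python
from chk import *
from cell import monitor
o=monitor.get_obs();print(toH(o["position"]),o["wrist_force"])
grey((-90,66))
```

```text
[-91.99630763   0.98437334  22.04729248] [-0.32228047  0.75376612 -0.08862468]
side 870 [-86. -32.  17.] [52. 55. 32.] ((-16.42261505126953, 10.894020080566406), (138.51766967773438, 85.87251281738281), 0.9041557312011719)
top 723 [-66. -32.  17.] [49. 53. 31.] ((-8.410942077636719, 10.38577651977539), (85.40473937988281, 115.70245361328125), 89.95829010009766)
```

apply_moves:
  increments:
    - {"linear": [-0.5,0,0],"spin": 0,"fingers": 0.6}
    - {"linear": [-0.4,0,0],"spin": 0,"fingers": 0.6}
    - {"linear": [-0.4,0,0],"spin": 0,"fingers": 0.6}
    - {"linear": [-0.1,0,0],"spin": 0,"fingers": 0.6}

```text
time: 10.0
position: [0.5561, -0.1576, 0.022]
orientation: [0.681, 0.732, -0.0, -0.0]
wrist_force: [-0.4, 2.6, -1.5]
opening: 0.399
grip_force: 0.8
```

apply_moves:
  increments:
    - {"linear": [-0.15,0,0],"spin": 0,"fingers": 0.6}
    - {"linear": [-0.15,0,0],"spin": 0,"fingers": 0.6}

```text
time: 10.2
position: [0.5564, -0.1602, 0.0221]
orientation: [0.681, 0.732, -0.0, -0.0]
wrist_force: [-0.1, 2.0, -0.6]
opening: 0.399
grip_force: 0.8
```

apply_moves:
  increments:
    - {"linear": [-0.15,0,0],"spin": 0,"fingers": 0.6}
    - {"linear": [-0.15,0,0],"spin": 0,"fingers": 0.6}

```text
time: 10.4
position: [0.5568, -0.1633, 0.0223]
orientation: [0.681, 0.732, 0.0, -0.0]
wrist_force: [-1.1, 1.1, -1.9]
opening: 0.396
grip_force: 0.8
```

apply_moves:
  increments:
    - {"linear": [-0.12,0,0],"spin": 0,"fingers": 0.6}

```text
time: 10.5
position: [0.5568, -0.1639, 0.0223]
orientation: [0.681, 0.732, 0.0, -0.001]
wrist_force: [-0.9, 6.2, 0.0]
opening: 0.399
grip_force: 3.3
```

apply_moves:
  increments:
    - {"linear": [-0.12,0,0],"spin": 0,"fingers": 0.6}

```text
time: 10.6
position: [0.5568, -0.164, 0.0223]
orientation: [0.681, 0.732, 0.001, -0.002]
wrist_force: [-0.2, 11.0, 3.0]
opening: 0.396
grip_force: 5.4
```

apply_moves:
  increments:
    - {"linear": [-0.12,0,0],"spin": 0,"fingers": 0.6}
    - {"linear": [0,0,0],"spin": 0,"fingers": 0.6}

```text
time: 10.8
position: [0.5568, -0.164, 0.0223]
orientation: [0.681, 0.732, 0.002, -0.003]
wrist_force: [-1.1, 12.0, 2.3]
opening: 0.406
grip_force: 5.9
```

Run:
```python
from chk import *
from cell import monitor
o=monitor.get_obs();print(toH(o["position"]),o["wrist_force"])
grey((-64,66),"p2")
a=cv2.imread("pics/p2_side.png")[170:310,190:350];b=cv2.imread("pics/p2_top.png")[135:225,215:315]
cv2.imwrite("pics/p2.png",np.hstack([cv2.resize(a,(400,350)),cv2.resize(b,(390,350))]))
```

```text
[-72.35041371   1.09872267  22.32025058] [-1.10262768 11.99737203  2.31326517]
side 1030 [-64. -31.  17.] [60. 55. 31.] ((-2.0303688049316406, 11.268573760986328), (124.65647888183594, 85.75769805908203), 0.884303629398346)
top 486 [-39. -32.  17.] [54. 53. 31.] ((7.4664154052734375, 10.566789627075195), (93.51476287841797, 84.27291870117188), 0.2764400839805603)
```

View pics/p2.png

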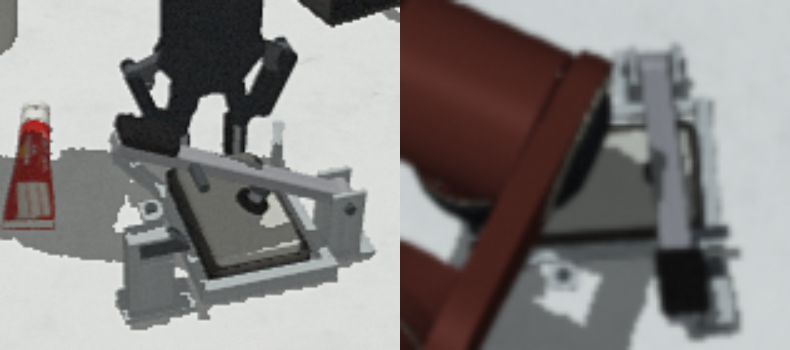

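The stone is home: the case is flush with the stop (side crop (210,270)–(310,255)) and the force rises without motion. I'll back off, rise, shut the fingers and go over the pad.

apply_moves:
  increments:
    - {"linear": [0.8,0,0],"spin": 0,"fingers": 0.6}
    - {"linear": [1.2,0,0],"spin": 0,"fingers": 0.6}
    - {"linear": [0,0,-3],"spin": 0,"fingers": 0.6}
    - {"linear": [0,0,-4],"spin": 0,"fingers": 1}
    - {"linear": [0,0,-4],"spin": 0,"fingers": 1}
    - {"linear": [0,0,-4],"spin": 0,"fingers": 1}
    - {"linear": [0,0,-3],"spin": 0,"fingers": 1}
    - {"linear": [-3,-2.4,0],"spin": 0,"fingers": 1}
    - {"linear": [-3,-2.4,0],"spin": 0,"fingers": 1}
    - {"linear": [-3,-2.4,0],"spin": 0,"fingers": 1}

```text
time: 11.9
position: [0.4899, -0.2427, 0.2032]
orientation: [0.68, 0.733, -0.0, 0.001]
wrist_force: [0.7, 0.0, -0.1]
opening: 0.001
grip_force: 0.0
```

apply_moves:
  increments:
    - {"linear": [-3,-2.3,0],"spin": 0,"fingers": 1}
    - {"linear": [0,0,0],"spin": 0,"fingers": 1}

```text
time: 12.1
position: [0.4678, -0.2764, 0.2027]
orientation: [0.683, 0.731, -0.001, 0.001]
wrist_force: [0.6, 0.5, 0.5]
opening: 0.001
grip_force: 0.0
```

Run:
```python
from chk import *
from cell import monitor
o=monitor.get_obs();print(toH(o["position"]),o["wrist_force"],o["opening"])
grey((-64,66))
```

```text
[ 33.04768629 -96.01508511 202.73479585] [0.56797752 0.45768176 0.45992124] 0.0006565750029010887
side 1012 [-55. -31.  17.] [58. 55. 31.] ((1.0983085632324219, 11.39986801147461), (112.83544158935547, 86.32795715332031), 0.5103188157081604)
top 239 [-63. -30.  17.] [-15.  30.  28.] ((-45.94148254394531, 4.892364501953125), (68.260986328125, 35.39755630493164), 64.51791381835938)
```

apply_moves:
  increments:
    - {"linear": [0,0.4,2],"spin": 0,"fingers": 1}
    - {"linear": [0,0,2],"spin": 0,"fingers": 1}
    - {"linear": [0,0,1],"spin": 0,"fingers": 1}
    - {"linear": [0,0,1],"spin": 0,"fingers": 1}

```text
time: 12.6
position: [0.4744, -0.2726, 0.1426]
orientation: [0.68, 0.733, 0.0, 0.0]
wrist_force: [-1.8, 0.5, 4.7]
opening: -0.002
grip_force: 1.8
```

apply_moves:
  increments:
    - {"linear": [0,0,1],"spin": 0,"fingers": 1}
    - {"linear": [0,0,1],"spin": 0,"fingers": 1}
    - {"linear": [0,0,1],"spin": 0,"fingers": 1}
    - {"linear": [0,0,1],"spin": 0,"fingers": 1}

```text
time: 13.0
position: [0.474, -0.2736, 0.1029]
orientation: [0.681, 0.733, -0.0, 0.001]
wrist_force: [-3.3, -0.4, 7.4]
opening: 0.001
grip_force: 2.9
```

apply_moves:
  increments:
    - {"linear": [0,0,0.7],"spin": 0,"fingers": 1}
    - {"linear": [0,0,0.7],"spin": 0,"fingers": 1}

```text
time: 13.2
position: [0.4738, -0.274, 0.0899]
orientation: [0.681, 0.733, -0.001, 0.0]
wrist_force: [-5.0, -0.1, 9.4]
opening: -0.002
grip_force: 4.3
```

apply_moves:
  increments:
    - {"linear": [0,0,0.5],"spin": 0,"fingers": 1}
    - {"linear": [0,0,0.4],"spin": 0,"fingers": 1}

```text
time: 13.4
position: [0.4735, -0.274, 0.0802]
orientation: [0.681, 0.733, -0.001, 0.0]
wrist_force: [-6.1, -1.0, 8.3]
opening: -0.001
grip_force: 4.1
```

apply_moves:
  increments:
    - {"linear": [0,0,0.3],"spin": 0,"fingers": 1}
    - {"linear": [0,0,0.2],"spin": 0,"fingers": 1}

```text
time: 13.6
position: [0.4733, -0.274, 0.0753]
orientation: [0.681, 0.733, -0.001, -0.0]
wrist_force: [-7.3, -0.3, 10.6]
opening: 0.001
grip_force: 5.1
```

apply_moves:
  increments:
    - {"linear": [0,0,0.2],"spin": 0,"fingers": 1}

```text
time: 13.7
position: [0.4733, -0.274, 0.0737]
orientation: [0.681, 0.733, -0.001, -0.0]
wrist_force: [-10.2, 1.5, 18.5]
opening: 0.0
grip_force: 9.9
```

apply_moves:
  increments:
    - {"linear": [0,0,0.15],"spin": 0,"fingers": 1}
    - {"linear": [0,0,0],"spin": 0,"fingers": 1}

```text
time: 13.9
position: [0.4733, -0.2741, 0.0738]
orientation: [0.681, 0.733, -0.001, -0.001]
wrist_force: [-12.1, 2.5, 19.6]
opening: -0.002
grip_force: 9.9
```

At the bottom stop. Releasing slowly.

apply_moves:
  increments:
    - {"linear": [0,0,-0.4],"spin": 0,"fingers": 1}
    - {"linear": [0,0,-0.6],"spin": 0,"fingers": 1}
    - {"linear": [0,0,-1],"spin": 0,"fingers": 1}
    - {"linear": [0,0,-2],"spin": 0,"fingers": 1}
    - {"linear": [0,0,-4],"spin": 0,"fingers": 1}
    - {"linear": [0,0,-4],"spin": 0,"fingers": 1}
    - {"linear": [0,-4,-2],"spin": 0,"fingers": 1}
    - {"linear": [0,-4,0],"spin": 0,"fingers": 1}
    - {"linear": [0,0,0],"spin": 0,"fingers": 1}

```text
time: 14.8
position: [0.3915, -0.2789, 0.2112]
orientation: [0.682, 0.732, -0.0, 0.0]
wrist_force: [0.3, 0.4, -0.9]
opening: -0.002
grip_force: 0.0
```

Run:
```python
from chk import *
grey((-64,66),"p3")
d=vision.get_image("side");P=toH(cloud(d)); m=(d["pixels"].max(2)<60)&(P[...,2]>40)&(P[...,2]<150)&(abs(P[...,0]-35)<20)&(P[...,1]<-50)&(P[...,1]>-125)
k=P[m];print("pad",len(k),np.median(k,0) if len(k) else 0)
a=cv2.imread("pics/p3_side.png")[170:310,190:350];b=cv2.imread("pics/p3_top.png")[135:225,215:315]
cv2.imwrite("pics/p3.png",np.hstack([cv2.resize(a,(400,350)),cv2.resize(b,(390,350))]))
```

```text
side 999 [-55. -31.  17.] [58. 55. 30.] ((1.2473106384277344, 11.726154327392578), (113.0542984008789, 86.04623413085938), 0.6250025033950806)
top 895 [-56. -32.  17.] [54. 53. 30.] ((-0.4949073791503906, 10.502021789550781), (85.6427230834961, 110.01160430908203), 89.88865661621094)
pad 267 [  39.12304772 -101.56774286   59.95972354]
```

View pics/p3.png

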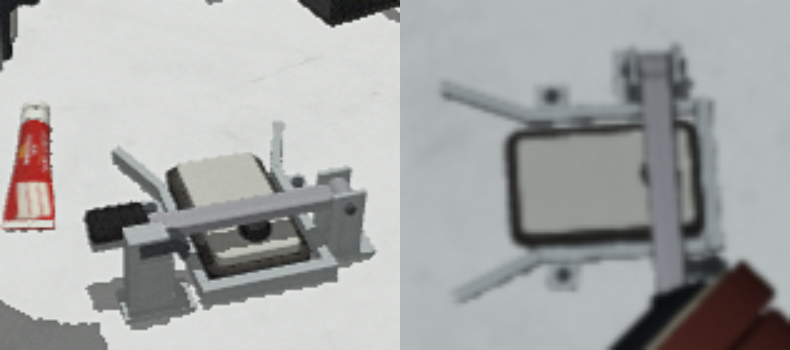

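The bar is level and latched (pad z = 60 mm, side crop (120,222)), with its foot on the stone at (255,228). The case is against the stop and the tube hasn't moved. Handing in.

```bash
python3 -c "
from cell import job; print(job.close_job())"
```

```text
the job is handed in; nothing more can be done
None
```

The stone was slid home against the end stop, the hold-down bar is latched with its foot on the stone, the glue tube was left where it lay, and the job was handed in at about 15 s; no verdict was returned.

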